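Find the loose mounting bolt and hold its cap open

TASK

The can opener's bench mount needs its loose bolt found before it is used: push the red clamp lever fully down, then tap the three capped bolts firmly one after another from left to right to find the one that sinks. Lift the yellow cap of that loose bolt by its tab to about 60 degrees and finish while still holding it open there, so that the bolt can be tightened. Keep the other two caps shut, do not pull the sunk bolt back up, and leave the things around alone.

Things in the scene. Friction and masses are not known exactly. Their poses are not given: they have to be found in the camera images.
- mount: Dark steel bench mount of a can opener, fixed, flat top 34 mm above the table. Origin on the table under the middle bolt; x away from the robot, y to the left along the row of bolts, z up. Spans x -28..+85, y -198..+142 mm. Bolts at x = 0, y = +95 (left), 0 (middle), -95 mm (right); any may be the loose one. A post socket behind (x 40..76, y +-18 mm) is 70 mm high.
- bolt_left: The left bolt with washer plate and hinged yellow cap. Origin on its axis, 44 mm above the mount's origin at the start; axes as the mount's. The shut cap, 42 x 40 mm, has its flat top 25 mm above this origin: tap there, with 6 to 8 N (under 2 N is no tap). A tight bolt does not give; the loose one sinks 9 mm under about 4 N and stays down, cap and all; over 8 N upward pulls it up again.
- bolt_middle: The middle bolt with washer plate and hinged yellow cap. Origin on its axis, 44 mm above the mount's origin at the start; axes as the mount's. The shut cap, 42 x 40 mm, has its flat top 25 mm above this origin: tap there, with 6 to 8 N (under 2 N is no tap). A tight bolt does not give; the loose one sinks 9 mm under about 4 N and stays down, cap and all; over 8 N upward pulls it up again.
- bolt_right: The right bolt with washer plate and hinged yellow cap. Origin on its axis, 44 mm above the mount's origin at the start; axes as the mount's. The shut cap, 42 x 40 mm, has its flat top 25 mm above this origin: tap there, with 6 to 8 N (under 2 N is no tap). A tight bolt does not give; the loose one sinks 9 mm under about 4 N and stays down, cap and all; over 8 N upward pulls it up again.
- cap_left (a joint): Opening angle of the left yellow cap, rad: 0 shut, grows as its front is lifted, stop at 1.55. Hinge at its back, parallel to the mount's y, 23 mm behind (+x) the bolt's axis and 5 mm above the bolt's origin. A light spring shuts it when let go; under 1 N at the tab lifts it.
- cap_middle (a joint): Opening angle of the middle yellow cap, rad: 0 shut, grows as its front is lifted, stop at 1.55. Hinge at its back, parallel to the mount's y, 23 mm behind (+x) the bolt's axis and 5 mm above the bolt's origin. A light spring shuts it when let go; under 1 N at the tab lifts it.
- cap_right (a joint): Opening angle of the right yellow cap, rad: 0 shut, grows as its front is lifted, stop at 1.55. Hinge at its back, parallel to the mount's y, 23 mm behind (+x) the bolt's axis and 5 mm above the bolt's origin. A light spring shuts it when let go; under 1 N at the tab lifts it.
- tab_left (a point): Point to pinch in the middle of the left cap's tab (18 mm wide in y, 8 mm thick), which sticks out 46 mm to -x from the cap, clear of the mount: 17 mm from its end; when shut 73 mm in front of and 16 mm above the hinge, 65 mm above the table (56 if the bolt has sunk). Pinched on its sides (along y), it turns in the fingers as it is carried round the hinge. Moves with the cap.
- tab_middle (a point): Point to pinch in the middle of the middle cap's tab (18 mm wide in y, 8 mm thick), which sticks out 46 mm to -x from the cap, clear of the mount: 17 mm from its end; when shut 73 mm in front of and 16 mm above the hinge, 65 mm above the table (56 if the bolt has sunk). Pinched on its sides (along y), it turns in the fingers as it is carried round the hinge. Moves with the cap.
- tab_right (a point): Point to pinch in the middle of the right cap's tab (18 mm wide in y, 8 mm thick), which sticks out 46 mm to -x from the cap, clear of the mount: 17 mm from its end; when shut 73 mm in front of and 16 mm above the hinge, 65 mm above the table (56 if the bolt has sunk). Pinched on its sides (along y), it turns in the fingers as it is carried round the hinge. Moves with the cap.
- clamp (a joint): Angle of the clamp lever at the mount's right end, rad: 0 fully raised (sloping 0.95 rad upward, toward the robot), grows as it is pushed down, 0.95 fully down (level). It stays where it is left; about 2 N at the grip moves it.
- clamp_grip (a point): Point on top of the clamp lever's red grip (22 mm wide, 60 mm long) where to push it down, 92 mm along the lever from its pivot and 8 mm above the pivot's line. Pivot parallel to the mount's y at x = 45, y = -170, z = 52 mm of the mount. Fully down the point is at x = -47, z = 60 mm of the mount. Moves with the lever.
- dredge: Loose steel dredge shaker, 59 mm across, 97 mm high, left of the mount; leave it alone. Origin under its middle.
- tin: Loose small food tin, 57 mm across, 72 mm high, left of the mount; leave it alone. Origin under its middle.
- bell: Loose counter bell, 84 mm across, 66 mm high, behind the mount; leave it alone. Origin under its middle.

How it is judged (in metres and radians):
On the way, in this order (a step that is already met when the one before it is completed fails the run):
1. the clamp lever is fully down (value of joint clamp above 0.88 rad), for 0.1 s.
2. the left bolt is tapped with the fingers on its shut cap (over 2 N), clamp down (value of joint clamp above 0.88 rad and value of joint cap_left below 0.1 rad and contact force between the fingers and bolt_left above 2 N), for 0.02 s.
3. the middle bolt is tapped with the fingers on its shut cap (over 2 N), clamp down (value of joint clamp above 0.88 rad and value of joint cap_middle below 0.1 rad and contact force between the fingers and bolt_middle above 2 N), for 0.02 s.
4. the right bolt is tapped with the fingers on its shut cap (over 2 N), clamp down (value of joint clamp above 0.88 rad and value of joint cap_right below 0.1 rad and contact force between the fingers and bolt_right above 2 N), for 0.02 s.
At the end, for the whole second after the job is handed in: The clamp lever is down (over 0.88 rad); the bolt that sank is still down (by 3.5 mm or more) and its cap is held by the fingers at 0.75 to 1.35 rad (43 to 77 degrees); the other two caps are shut (under 0.1 rad) (value of joint clamp above 0.88 rad and ((z of bolt_left in the frame of mount below 0.0405 m and value of joint cap_left between 0.75 and 1.35 rad and contact force between the fingers and bolt_left above 0.3 N and value of joint each of cap_middle, cap_right below 0.1 rad) or (z of bolt_middle in the frame of mount below 0.0405 m and value of joint cap_middle between 0.75 and 1.35 rad and contact force between the fingers and bolt_middle above 0.3 N and value of joint each of cap_left, cap_right below 0.1 rad) or (z of bolt_right in the frame of mount below 0.0405 m and value of joint cap_right between 0.75 and 1.35 rad and contact force between the fingers and bolt_right above 0.3 N and value of joint each of cap_left, cap_middle below 0.1 rad))); the arm keeps its last pose, push and grip.
It fails at once if the cap of a bolt that has not sunk is lifted (over 0.35 rad) ((value of joint cap_left above 0.35 rad and z of bolt_left in the frame of mount above 0.0405 m) or (value of joint cap_middle above 0.35 rad and z of bolt_middle in the frame of mount above 0.0405 m) or (value of joint cap_right above 0.35 rad and z of bolt_right in the frame of mount above 0.0405 m)).
It fails at once if a thing around the mount is moved by more than 30 mm (distance of any of dredge, tin, bell from where it was at the start of the episode above 0.03 m).
It also fails if it takes over 48 s, if anything falls off the work surface, if the arm or the gripper's body presses on something with over 40 N, if the wrist force passes 120 N, or if a joint passes its speed limit or range.

ROBOT

A 6-joint arm with a two-finger parallel gripper is mounted at the origin on a cart in front of the work surface, level with it; the furniture and walls round the work are solid. World frame = base frame: x ahead of the robot, y to its left, z up, the work surface at z = 0. Lengths are in mm, angles in degrees, forces in N, time in s.
With the tool pointing down it reaches from about 300 to 850 mm from the base axis. Payload 4.2 kg.
Tool frame: the origin (TCP) lies on the centre line of the jaws, within the pads' length; the fingertips stand 14 mm ahead of it and the grasp point (between the pads) lies 5 mm behind it; z points along the fingers, y is the line along which they close (so a half turn about z gives the same grasp; the last joint's range is limited). The gripper opens to 91 mm and grips with 3 to 60 N. Pads are 32 mm wide; open, the fingers measure 118 mm over their backs; the gripper's body (76 mm by 178 mm) begins 60 mm behind the grasp point.
Start: joints at [68.297, 18.312, 89.639, -0, 72.044, -1.146], TCP at [201.914, 538.398, 227.976] pointing down, gripper open.
Joint ranges: [-177.97, 177.97], [-48.28, 115.42], [12.27, 149.76], [-77.06, 257.06], [2.81, 150.46], [-146.56, 146.56]. Speed limits (degrees/s): [147.25, 147.25, 180, 180, 180, 180].

INTERFACE

Orientations are given as [roll, pitch, yaw] about the fixed x, y, z axes, in that order (R = Rz(yaw) Ry(pitch) Rx(roll)).
In Python, from workcell import env gives the robot as it stands.
- The arm moves only by the tool arm_command, never from a script. Its argument "motion" is a list of rows, each an object with "offset": the shift along the tool's x, y, z in m, a list of three; "spin": the turn about the tool's z in rad. In form: [{"offset": [tx, ty, tz], "spin": spin}, ...]. A call has 1 to 5 rows; each row shifts and turns the commanded pose from where the row before left it, along the tool's axes as they then stand; what a row does not reach is not made up. A row lasts 1/8 s, in which the tool goes at most 62.5 mm and 10.7 degrees, less where a joint would pass 70% of its speed; a pose out of reach is approached as far as the arm can. A call with a gripper value outside its range is refused whole. "jaw" is the finger opening in m, from 0 to 0.0912, set as the call begins (left out, the last holds). The fingers move at their own pace and stop on an object; "newtons" is the grip in N (left out, the last holds). Time passes only in rows, so rows that do not move let the fingers close. It gives the time, the measured TCP pose, the force, the opening and the grip force at its end, in the units of the state.
- env.state(): the state, without advancing time (a new reading comes with each control period).
- env.grab_frame(name): name is "scene" or "top" or "wrist"; returns (picture, depth): 384x512x3 uint8, blue, green, red; 384x512 float32, mm along the optical axis (not along the pixel's ray), 0 where there is no reading.
- env.camera_model(name): a dict with "fx", "fy", "cx", "cy" (pixels), "eye" and "rotation" of the camera in the world; the wrist camera has in their place "hand_eye" (4x4, takes a point from camera to tool coordinates, whose origin is the TCP and whose axes are the flange's). Camera axes: x right, y down, z forward; pixel columns grow to the right and rows downward; lengths in mm; the calibration is good to about 2 mm. A picture is of the moment at which its call begins: read the wrist's pose just before it. camera_model takes no time and is no camera call.
- env.job_done(): hands the job in; it is judged then, once.
Trained networks look in the newest picture that a camera, given by its name, has taken for a name from the list of things; names that differ only in an ending like _2 or _b are one class to them, and where a whole thing is asked for, a point or a joint stands for the part that bears it (a point fixed in the world has none). Each returns a list of dicts, best first, with "score" (0 to 1); they miss things now and then, are a little off and sometimes report something else, mostly with a low value. They report only what shows in the picture. A call takes as long as a camera call.
- env.boxes_of(camera, target): "bbox" ([left, top, right, bottom] in pixels, round what is visible of it).
- env.pinpoint(camera, target): "location" ([column, row] in pixels: a listed point, or the origin of a listed thing).
The state is a dict: "time_s": time; "qpos": joint angles; "qvel": joint speeds; "effort": joint torques, N m; "ee_pos": TCP position; "ee_rot": TCP orientation; "force": force on the tool from outside, world axes, zero at the start; "torque": the same for the moment, N m; "gripper_width": finger opening in mm; "gripper_force": force on a finger pad.
Only numpy, scipy, OpenCV 4.12 (cv2) and the standard library are available. Lean on these libraries where they do the work, as an engineer would, in place of code of your own. Each camera call takes 0.05 s, during which the arm holds its last target. There are 200 camera calls.

## Working session

There is one attempt and no reset: what is moved stays moved. The work goes in short steps, Python scripts to look and compute and a tool call to move; the robot and the scene stay as the last step left them, time stands still between calls to the robot, and variables do not carry over. Pictures are saved under pics/ and viewed, at most 10 in all, crops included, and the job is handed in when it is done.

Besides the shell and the picture viewer there is one more tool, called as name(argument=value, ...) on one line, values as JSON. arm_command: Moves the arm, as the interface text tells. Its arguments: {"type":"object","properties":{"motion":{"type":"array"},"jaw":{"type":"number"},"newtons":{"type":"number"}},"required":["motion"]}

```bash
mkdir -p pics
cat > h.py <<'E'
import numpy as np, cv2
from workcell import env
from scipy.spatial.transform import Rotation as R
def world(cam,px,d=None,z=None):
    m=env.camera_model(cam); u,v=px
    r=np.array([(u-m['cx'])/m['fx'],(v-m['cy'])/m['fy'],1.])
    Rm=np.array(m['rotation']); e=np.array(m['eye'])
    w=Rm@r
    return e+w*(d if d is not None else (z-e[2])/w[2])
E
python3 - <<'E'
from h import *
s=env.state(); print(s['time_s'],s['ee_pos'],s['ee_rot'],s['force'])
for c in ['scene','top']:
    p,d=env.grab_frame(c); cv2.imwrite(f'pics/{c}0.png',p); np.save(f'{c}_d.npy',d)
    m=env.camera_model(c); print(c,m['eye'],np.array(m['rotation']).round(2).tolist())
    for n in ['bolt_left','bolt_middle','bolt_right','tab_left','tab_middle','tab_right','clamp_grip','mount','bell','tin','dredge']:
        for r in env.pinpoint(c,n)[:2]:
            u,v=r['location']; i,j=int(round(v)),int(round(u))
            dd=float(np.median(d[max(0,i-1):i+2,max(0,j-1):j+2])) if 0<=i<384 and 0<=j<512 else 0
            print(n,round(r['score'],2),np.round([u,v]),world(c,(u,v),dd).round(0) if dd else None)
E
```

```text
0.0 [201.74243307 537.93201253 227.09029233] [-1.79895611e+02 -1.58686848e-03  1.59442251e+02] [ 0.03635702  0.10402875 -0.75764971]
scene [-4.10695940e-01 -6.64346201e+02  9.48120056e+02] [-130.06, 1.25, -40.56]
bolt_left 0.65 [211. 196.] [-39487. -40151. -38538.]
bolt_middle 0.64 [228. 218.] [-43740. -44404. -42791.]
bolt_right 0.66 [246. 237.] [-43681. -44345. -42733.]
tab_left 0.73 [195. 196.] [-33988. -34652. -33039.]
tab_middle 0.87 [210. 218.] [-37149. -37813. -36200.]
tab_right 0.76 [230. 239.] [-41926. -42590. -40977.]
tab_right 0.31 [202. 163.] [-41661. -42325. -40713.]
clamp_grip 0.61 [252. 239.] [-45856. -46520. -44907.]
mount 0.85 [232. 229.] [-45356. -46020. -44408.]
bell 0.91 [295. 188.] [-74546. -75210. -73597.]
tin 0.87 [205. 165.] [-43208. -43872. -42260.]
dredge 0.7 [164. 182.] [-24476. -25140. -23527.]
top [ 415.78792998  134.52602536 1071.97278333] [-165.86, -0.39, -91.5]
bolt_left 0.67 [229. 229.] [-81213. -81494. -80557.]
bolt_middle 0.6 [263. 237.] [-96564. -96845. -95908.]
bolt_middle 0.21 [297. 260.] [-118491. -118772. -117834.]
bolt_right 0.88 [294. 239.] [-111326. -111607. -110670.]
tab_left 0.74 [227. 247.] [-79105. -79386. -78449.]
tab_left 0.21 [169. 199.] [-53761. -54042. -53105.]
tab_middle 0.67 [257. 250.] [-99211. -99493. -98555.]
tab_right 0.63 [295. 259.] [-110237. -110518. -109581.]
clamp_grip 0.61 [324. 248.] [-117910. -118191. -117253.]
mount 0.69 [262. 238.] [-96338. -96619. -95682.]
bell 0.95 [261. 152.] [-103954. -104235. -103297.]
tin 0.64 [171. 196.] [-54712. -54994. -54056.]
dredge 0.63 [167. 252.] [-49837. -50119. -49181.]
```

The rotation comes as roll/pitch/yaw, so I'll fix the helper and measure again.

```bash
sed -i "s/Rm=np.array(m\['rotation'\])/Rm=R.from_euler('xyz',m['rotation'],degrees=True).as_matrix()/" h.py
python3 - <<'E'
from h import *
H=dict(bolt=44,tab=65,mount=0,bell=0,tin=0,dredge=0)
for c in ['scene','top']:
    p,d=env.grab_frame(c); 
    for n in ['bolt_left','bolt_middle','bolt_right','tab_left','tab_middle','tab_right','clamp_grip','mount','bell','tin','dredge']:
        for r in env.pinpoint(c,n)[:1]:
            u,v=r['location']; i,j=int(round(v)),int(round(u))
            dd=float(np.median(d[i-1:i+2,j-1:j+2]))
            h=H.get(n.split('_')[0],127)
            print(c,n,round(r['score'],2),np.round([u,v]),'depth',world(c,(u,v),dd).round(0),'plane',world(c,(u,v),z=h).round(0))
    # yellow mask cloud per cap
    hsv=cv2.cvtColor(p,cv2.COLOR_BGR2HSV); m=cv2.inRange(hsv,(20,110,80),(35,255,255))
    k,l,st,ce=cv2.connectedComponentsWithStats(m)
    for a in range(1,k):
        if st[a,4]<40: continue
        vs,us=np.where((l==a)&(d>0)); P=np.array([world(c,(x,y),d[y,x]) for x,y in zip(us,vs)])
        print('yellow',st[a],P.mean(0).round(1),np.median(P[:,2]).round(1),P.min(0).round(0),P.max(0).round(0))
a=cv2.imread('pics/scene0.png')[110:310,130:390]; b=cv2.imread('pics/top0.png')[110:310,130:390]
cv2.imwrite('pics/a.png',cv2.resize(np.vstack([a,b]),None,fx=1.5,fy=1.5,interpolation=cv2.INTER_CUBIC))
E
```

```text
scene bolt_left 0.57 [210. 198.] depth [543. 171.  65.] plane [555. 191.  44.]
scene bolt_middle 0.83 [225. 214.] depth [531.  88.  70.] plane [546. 110.  44.]
scene bolt_right 0.68 [244. 234.] depth [521.  -4.  70.] plane [536.  16.  44.]
scene tab_left 0.89 [196. 196.] depth [514. 199.  69.] plane [516. 202.  65.]
scene tab_middle 0.82 [210. 221.] depth [486.  96.  66.] plane [486.  97.  65.]
scene tab_right 0.65 [229. 241.] depth [478.   5.  69.] plane [480.   8.  65.]
scene clamp_grip 0.49 [212. 196.] depth [550. 168.  68.] plane [513. 112. 127.]
scene mount 0.93 [231. 228.] depth [529.  61.  35.] plane [549.  89.   0.]
scene bell 0.86 [297. 189.] depth [781.  61.  29.] plane [805.  84.   0.]
scene tin 0.8 [206. 165.] depth [659. 351.  18.] plane [671. 371.   0.]
scene dredge 0.64 [162. 186.] depth [493. 354.  19.] plane [503. 375.   0.]
yellow [270  87  19  63 422] [901.4 283.3 126.7] 141.9 [887. 236.   0.] [942. 311. 225.]
yellow [195 142  17  11 119] [669.2 370.8  69.9] 69.7 [642. 342.  65.] [698. 402.  76.]
yellow [189 185  32  18 298] [544.3 185.   67.6] 69.0 [492. 163.  46.
[... 968 characters left out ...]
68.] plane [547.  85.   0.]
top bell 0.57 [263. 155.] depth [792.  84.  48.] plane [810.  81.   0.]
top tin 0.66 [170. 199.] depth [656. 359.  69.] plane [672. 374.   0.]
top dredge 0.86 [166. 253.] depth [498. 360.  94.] plane [506. 382.   0.]
yellow [181  88  25  45 694] [905.7 286.5 132. ] 147.0 [ 888.  259. -457.] [1285.  365.  225.]
yellow [337 121  35  14 217] [ 892.4 -219.9   13.6] 22.1 [ 864. -525. -633.] [1203. -156.   34.]
yellow [222 222  17  32 328] [545.5 189.2  67.3] 68.5 [495. 164.  14.] [586. 211.  73.]
yellow [255 227  16  32 331] [530.   95.8  66.7] 68.6 [478.  69.  -1.] [568. 115.  73.]
yellow [288 231  16  32 336] [514.9   2.3  66.8] 68.4 [465. -27.  -0.] [552.  22.  73.]
```

View pics/a.png

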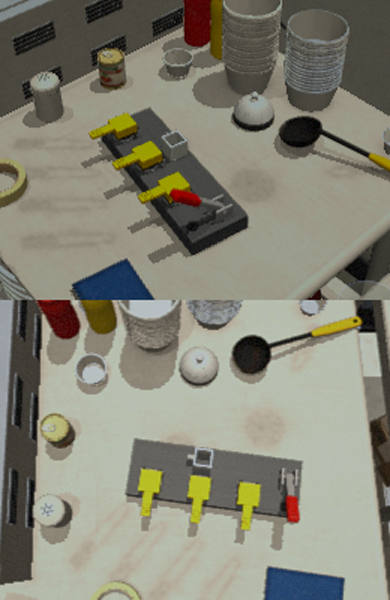

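The picture shows the mount with three yellow caps, their tabs towards the robot. The red lever is raised at the right (crop around 290,510). Next I'll bring the wrist camera over for a closer look.

```bash
cat >> h.py <<'E'
YAW=170.7
def toolofs(target,cur=None,yaw=None):
    s=env.state(); cur=s['ee_pos'] if cur is None else cur
    yaw=s['ee_rot'][2] if yaw is None else yaw
    d=np.array(target)-np.array(cur); y=np.radians(yaw)
    return np.array([d[0]*np.cos(y)+d[1]*np.sin(y), d[0]*np.sin(y)-d[1]*np.cos(y), -d[2]])
E
python3 - <<'E'
from h import *
m=env.camera_model('wrist'); print({k:np.round(v,2).tolist() for k,v in m.items()})
p=cv2.imread('pics/top0.png'); d=np.load('top_d.npy')
hsv=cv2.cvtColor(p,cv2.COLOR_BGR2HSV); mk=cv2.inRange(hsv,(0,150,80),(8,255,255))
mk[:220]=0; mk[:,:280]=0; mk[:,350:]=0; mk[300:]=0
P=np.array([world('top',(x,y),d[y,x]) for y,x in np.argwhere(mk>0)]); 
for q in P[::6]: print(q.round(0))
o=toolofs([430,90,300],yaw=170.7); print(o.round(1), np.linalg.norm(o)/62.5)
E
```

```text
{'fx': 285.12, 'fy': 285.12, 'cx': 259.92, 'cy': 190.46, 'hand_eye': [[-0.0, -0.97, -0.25, 71.57], [1.0, -0.0, 0.0, -0.06], [-0.0, -0.25, 0.97, -157.63], [0.0, 0.0, 0.0, 1.0]]}
[521. -66.  97.]
[518. -76. 103.]
[515. -73. 103.]
[512. -66. 108.]
[509. -63. 110.]
[509. -79. 110.]
[506. -76. 112.]
[503. -72. 117.]
[500. -66. 118.]
[498. -61. 117.]
[497. -76. 119.]
[494. -69. 125.]
[491. -63. 128.]
[489. -59. 124.]
[488. -73. 130.]
[486. -67. 134.]
[483. -62. 134.]
[481. -56. 134.]
[480. -71. 136.]
[478. -68. 136.]
[475. -63. 135.]
[473. -61. 133.]
[-297.5 -405.6  -72. ] 8.130904582307522
```

arm_command(motion=[{"offset": [0,0.03,-0.01],"spin": -0.1},{"offset": [0,-0.03,-0.01],"spin": -0.097},{"offset": [-0.035,-0.05,0],"spin": 0},{"offset": [-0.035,-0.05,0],"spin": 0},{"offset": [-0.035,-0.05,0],"spin": 0}], jaw=0.0, newtons=20)

```text
time_s: 3.02
ee_pos: [284.8, 371.0, 248.1]
ee_rot: [180.0, 0.0, 170.8]
force: [1.1, -0.3, 0.5]
gripper_width: 44.1
gripper_force: 0.0
```

arm_command(motion=[{"offset": [-0.035,-0.05,0],"spin": 0},{"offset": [-0.035,-0.05,0],"spin": 0},{"offset": [-0.035,-0.05,0],"spin": 0},{"offset": [-0.035,-0.05,0],"spin": 0},{"offset": [-0.035,-0.05,0],"spin": 0}])

```text
time_s: 3.65
ee_pos: [417.3, 95.8, 248.3]
ee_rot: [180.0, 0.1, 170.7]
force: [0.7, 0.0, 0.5]
gripper_width: 0.7
gripper_force: 0.0
```

arm_command(motion=[{"offset": [0,0,0],"spin": 0},{"offset": [0,0,0],"spin": 0}])

```text
time_s: 3.9
ee_pos: [416.4, 97.8, 247.9]
ee_rot: [180.0, -0.0, 170.7]
force: [-0.3, 0.2, -0.0]
gripper_width: 0.7
gripper_force: 0.0
```

```bash
cat >> h.py <<'E'
def wframe():
    s=env.state(); p,d=env.grab_frame('wrist')
    T=np.eye(4); T[:3,:3]=R.from_euler('xyz',s['ee_rot'],degrees=True).as_matrix(); T[:3,3]=s['ee_pos']
    return p,d,T@np.array(env.camera_model('wrist')['hand_eye'])
def wpts(us,vs,d,T):
    m=env.camera_model('wrist'); us=np.atleast_1d(us).astype(float); vs=np.atleast_1d(vs).astype(float)
    z=np.atleast_1d(d).astype(float)
    return np.c_[(us-m['cx'])/m['fx']*z,(vs-m['cy'])/m['fy']*z,z,np.ones(len(us))]@T[:3].T
E
python3 - <<'E'
from h import *
s=env.state(); print(s['time_s'],s['ee_pos'],s['ee_rot'],s['force'],s['gripper_width'])
p,d,T=wframe(); cv2.imwrite('pics/w1.png',p)
hsv=cv2.cvtColor(p,cv2.COLOR_BGR2HSV)
for nm,lo,hi in [('yel',(20,110,80),(35,255,255)),('red',(0,150,80),(8,255,255))]:
    k,l,st,ce=cv2.connectedComponentsWithStats(cv2.inRange(hsv,lo,hi))
    for a in range(1,k):
        if st[a,4]<150: continue
        vs,us=np.where((l==a)&(d>0)); P=wpts(us,vs,d[vs,us],T)
        if nm=='yel': P=P[abs(P[:,2]-68)<7]
        if len(P)<50: continue
        r=cv2.minAreaRect(P[:,:2].astype(np.float32))
        print(nm,st[a],P.mean(0).round(1),np.percentile(P,2,axis=0).round(0),np.percentile(P,98,axis=0).round(0),np.round(r[0],1),np.round(r[1],1),round(r[2],1))
for n in ['bolt_left','bolt_middle','bolt_right','tab_left','tab_middle','tab_right','clamp_grip']:
    for r in env.pinpoint('wrist',n)[:1]:
        u,v=r['location']; print(n,round(r['score'],2),np.round([u,v]),wpts(u,v,d[int(v),int(u)],T).round(0))
E
```

```text
3.9 [416.44360047  97.76283077 247.92022105] [ 1.79965212e+02 -2.94810825e-02  1.70674885e+02] [-0.33961227  0.23456661 -0.02089054] 0.706905631425153
yel [341 221  16  22 208] [499.8 198.7  69.7] [491. 190.  66.] [515. 205.  71.] [501.9 201.9] [29.9 16. ] 27.6
red [107 272  37  16 353] [495.9 -65.6 120.4] [477. -77. 100.] [517. -58. 137.] [500.9 -68.5] [18.8 48.3] 82.7
bolt_left 0.68 [455. 191.] [[486. 355.  31.]]
bolt_right 0.64 [347. 234.] [[384. 130. 327.]]
tab_left 0.78 [349. 234.] [[507. 197.  70.]]
clamp_grip 0.74 [126. 281.] [[499. -69. 119.]]
```

View pics/w1.png

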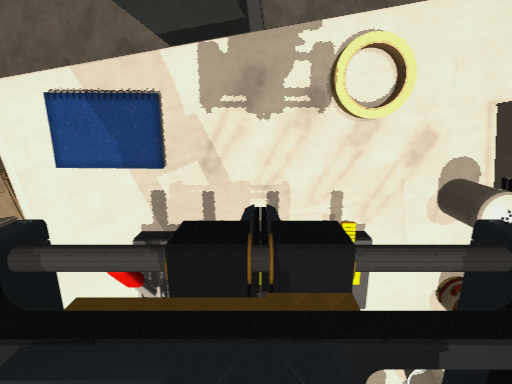

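The wrist view is mostly hidden by the gripper. The red lever shows at (125,280) and the left tab at (349,234), which agree with the fixed cameras to a few mm. Mount origin is about (544,95), yaw -9.3°. Now I'll push the lever.

arm_command(motion=[{"offset": [-0.029,-0.051,0],"spin": 0},{"offset": [-0.029,-0.051,0],"spin": 0},{"offset": [-0.029,-0.05,0],"spin": 0},{"offset": [0,0,0.04],"spin": 0},{"offset": [0,0,0.04],"spin": 0}])

```text
time_s: 4.92
ee_pos: [478.6, -67.1, 167.1]
ee_rot: [180.0, 0.1, 170.7]
force: [0.2, 0.4, -0.3]
gripper_width: 0.4
gripper_force: 0.0
```

arm_command(motion=[{"offset": [0,0,0.01],"spin": 0},{"offset": [0,0,0.01],"spin": 0},{"offset": [0,0,0.01],"spin": 0},{"offset": [0,0,0.01],"spin": 0}])

```text
time_s: 5.42
ee_pos: [478.9, -66.4, 128.3]
ee_rot: [180.0, 0.2, 170.8]
force: [0.2, 1.2, 1.1]
gripper_width: 0.2
gripper_force: 0.5
```

arm_command(motion=[{"offset": [0,0,0.01],"spin": 0},{"offset": [0,0,0.01],"spin": 0},{"offset": [0,0,0.01],"spin": 0},{"offset": [0,0,0.01],"spin": 0}])

```text
time_s: 5.92
ee_pos: [478.0, -66.4, 87.2]
ee_rot: [180.0, -0.0, 170.7]
force: [-0.5, -0.0, 1.1]
gripper_width: 0.6
gripper_force: 0.6
```

arm_command(motion=[{"offset": [0,0,0.005],"spin": 0},{"offset": [0,0,0.003],"spin": 0},{"offset": [0,0,0.003],"spin": 0}])

```text
time_s: 6.3
ee_pos: [478.2, -66.4, 76.9]
ee_rot: [180.0, 0.0, 170.7]
force: [-1.5, -0.7, 1.2]
gripper_width: 0.6
gripper_force: 0.5
```

arm_command(motion=[{"offset": [0,0,0.002],"spin": 0},{"offset": [0,0,0.002],"spin": 0},{"offset": [0,0,0],"spin": 0}])

```text
time_s: 6.68
ee_pos: [478.1, -66.4, 74.1]
ee_rot: [180.0, 0.0, 170.7]
force: [-3.1, 0.4, 9.3]
gripper_width: 0.3
gripper_force: 5.2
```

Run:
```python
from h import *
p,d=env.grab_frame('scene'); cv2.imwrite('pics/s2.png',cv2.resize(p[170:290,160:320],None,fx=4,fy=4,interpolation=cv2.INTER_CUBIC))
```

```text
(no output)
```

View pics/s2.png

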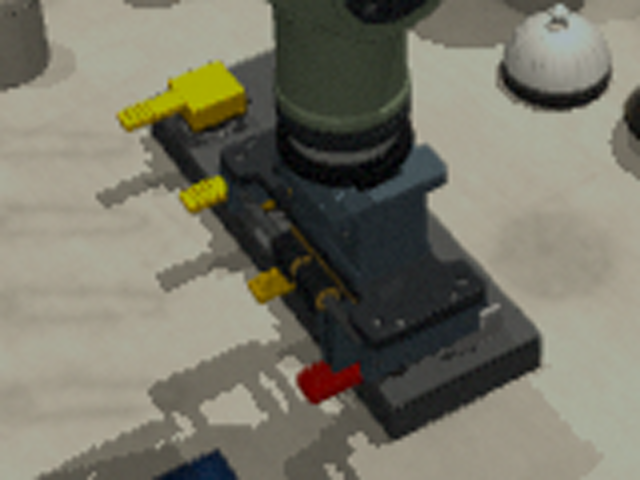

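The lever (red grip, crop 330,380) is level: tip at z 60 with 9 N on the stop. Next is the left cap.

arm_command(motion=[{"offset": [0,0,-0.05],"spin": 0},{"offset": [-0.007,0.05,-0.01],"spin": 0},{"offset": [-0.008,0.054,0],"spin": 0},{"offset": [-0.008,0.054,0],"spin": 0},{"offset": [-0.008,0.053,0],"spin": 0}])

```text
time_s: 7.35
ee_pos: [543.4, 138.6, 133.1]
ee_rot: [180.0, 0.1, 170.7]
force: [0.5, -0.2, 0.3]
gripper_width: 0.3
gripper_force: 0.0
```

arm_command(motion=[{"offset": [-0.008,0.053,0],"spin": 0},{"offset": [0,0,0.02],"spin": 0},{"offset": [0,0,0.015],"spin": 0},{"offset": [0,0,0.006],"spin": 0}])

```text
time_s: 7.85
ee_pos: [558.4, 187.2, 90.7]
ee_rot: [-180.0, -0.1, 170.7]
force: [0.7, -0.5, -1.2]
gripper_width: 0.5
gripper_force: 0.0
```

arm_command(motion=[{"offset": [0,0,0.003],"spin": 0},{"offset": [0,0,0],"spin": 0}])

```text
time_s: 8.1
ee_pos: [559.3, 187.4, 89.3]
ee_rot: [180.0, 0.0, 170.7]
force: [0.4, -0.9, -0.1]
gripper_width: 0.3
gripper_force: 0.0
```

arm_command(motion=[{"offset": [0,0,0.004],"spin": 0},{"offset": [0,0,0.002],"spin": 0},{"offset": [0,0,0],"spin": 0}])

```text
time_s: 8.48
ee_pos: [559.1, 187.8, 83.0]
ee_rot: [180.0, 0.0, 170.7]
force: [-0.4, 0.9, 0.2]
gripper_width: 0.4
gripper_force: 0.0
```

arm_command(motion=[{"offset": [0,0,0.0005],"spin": 0},{"offset": [0,0,0],"spin": 0}])

```text
time_s: 8.72
ee_pos: [559.1, 187.9, 82.8]
ee_rot: [180.0, 0.0, 170.7]
force: [-1.7, -1.0, 3.7]
gripper_width: 0.3
gripper_force: 1.6
```

arm_command(motion=[{"offset": [0,0,0.0004],"spin": 0},{"offset": [0,0,0],"spin": 0}])

```text
time_s: 8.98
ee_pos: [559.1, 187.9, 82.7]
ee_rot: [180.0, 0.0, 170.7]
force: [-1.3, -0.5, 5.7]
gripper_width: 0.6
gripper_force: 2.9
```

arm_command(motion=[{"offset": [0,0,0.0003],"spin": 0},{"offset": [0,0,0],"spin": 0}])

```text
time_s: 9.22
ee_pos: [559.1, 187.9, 82.7]
ee_rot: [180.0, 0.0, 170.7]
force: [-2.2, -1.7, 7.2]
gripper_width: 0.5
gripper_force: 3.6
```

The left bolt holds at 7.2 N. On to the middle.

arm_command(motion=[{"offset": [0,0,-0.02],"spin": 0},{"offset": [0,-0.047,0],"spin": 0},{"offset": [0,-0.048,0],"spin": 0},{"offset": [0,0,0.013],"spin": 0},{"offset": [0,0,0.005],"spin": 0}])

```text
time_s: 9.85
ee_pos: [543.4, 94.2, 82.8]
ee_rot: [180.0, -0.1, 170.7]
force: [-1.0, -1.5, 3.0]
gripper_width: 0.4
gripper_force: 1.7
```

arm_command(motion=[{"offset": [0,0,0.001],"spin": 0},{"offset": [0,0,0],"spin": 0}])

```text
time_s: 10.1
ee_pos: [543.9, 94.9, 82.8]
ee_rot: [-180.0, -0.0, 170.8]
force: [-1.9, -2.3, 3.8]
gripper_width: 0.5
gripper_force: 1.6
```

arm_command(motion=[{"offset": [0,0,0.0005],"spin": 0},{"offset": [0,0,0],"spin": 0}])

```text
time_s: 10.35
ee_pos: [543.9, 94.9, 82.7]
ee_rot: [180.0, 0.0, 170.8]
force: [-2.4, -1.4, 6.4]
gripper_width: 0.4
gripper_force: 3.1
```

The middle bolt holds at 6.4 N. On to the right.

arm_command(motion=[{"offset": [0,0,-0.02],"spin": 0},{"offset": [0,-0.047,0],"spin": 0},{"offset": [0,-0.048,0],"spin": 0},{"offset": [0,0,0.013],"spin": 0},{"offset": [0,0,0.005],"spin": 0}])

```text
time_s: 10.98
ee_pos: [528.3, 1.2, 83.1]
ee_rot: [180.0, -0.1, 170.7]
force: [-0.5, -0.3, 4.9]
gripper_width: 0.3
gripper_force: 2.8
```

arm_command(motion=[{"offset": [0,0,0.001],"spin": 0},{"offset": [0,0,0],"spin": 0}])

```text
time_s: 11.22
ee_pos: [528.8, 1.4, 83.1]
ee_rot: [180.0, -0.0, 170.8]
force: [-0.0, -0.0, 0.2]
gripper_width: 0.3
gripper_force: 0.0
```

arm_command(motion=[{"offset": [0,0,0.001],"spin": 0},{"offset": [0,0,0],"spin": 0}])

```text
time_s: 11.48
ee_pos: [528.8, 0.8, 82.5]
ee_rot: [180.0, 0.0, 170.8]
force: [0.3, 0.4, 0.6]
gripper_width: 0.6
gripper_force: 0.5
```

arm_command(motion=[{"offset": [0,0,0.004],"spin": 0},{"offset": [0,0,0.003],"spin": 0},{"offset": [0,0,0.001],"spin": 0},{"offset": [0,0,0],"spin": 0}])

```text
time_s: 11.98
ee_pos: [528.7, 0.2, 74.2]
ee_rot: [180.0, 0.0, 170.7]
force: [0.7, 1.1, 3.3]
gripper_width: 0.5
gripper_force: 1.1
```

arm_command(motion=[{"offset": [0,0,0.001],"spin": 0},{"offset": [0,0,0],"spin": 0}])

```text
time_s: 12.22
ee_pos: [528.7, 0.2, 74.1]
ee_rot: [180.0, 0.0, 170.7]
force: [-0.4, 1.1, 8.2]
gripper_width: 0.8
gripper_force: 4.1
```

The right bolt is the loose one: it sank 9 mm and then held 8 N. Now I'll open the jaws above its tab and check alignment.

arm_command(motion=[{"offset": [0,0,-0.02],"spin": 0},{"offset": [0,0,-0.02],"spin": 0},{"offset": [0.05,0.001,0],"spin": 0},{"offset": [0,0,0],"spin": 0},{"offset": [0,0,0],"spin": 0}], jaw=0.05, newtons=5)

```text
time_s: 12.85
ee_pos: [479.5, 9.1, 113.2]
ee_rot: [-180.0, 0.0, 170.7]
force: [0.6, 0.4, 0.5]
gripper_width: 47.5
gripper_force: 0.0
```

Run:
```python
from h import *
s=env.state(); print(s['time_s'],s['ee_pos'],s['ee_rot'],s['force'],s['gripper_width'])
p,d,T=wframe(); cv2.imwrite('pics/w3.png',p)
hsv=cv2.cvtColor(p,cv2.COLOR_BGR2HSV)
k,l,st,ce=cv2.connectedComponentsWithStats(cv2.inRange(hsv,(20,110,60),(35,255,255)))
for a in range(1,k):
    if st[a,4]<150: continue
    vs,us=np.where((l==a)&(d>0)); P=wpts(us,vs,d[vs,us],T); q=(P-s['ee_pos'])@R.from_euler('xyz',s['ee_rot'],degrees=True).as_matrix()
    print(st[a],np.median(P[:,2]).round(1),np.percentile(q,[2,50,98],axis=0).round(1).tolist())
for c in ['wrist']:
    for r in env.pinpoint(c,'tab_right')[:2]:
        u,v=r['location']; print(r['score'],u,v,wpts(u,v,d[int(v),int(u)],T).round(0))
```

```text
12.85 [479.50933869   9.09492218 113.20532778] [-1.79981537e+02  3.21538927e-02  1.70737935e+02] [0.59727086 0.43027159 0.48034779] 47.51467080674569
[ 235  187   49   58 1572] 60.5 [[-27.9, -17.1, 50.6], [-7.9, -0.5, 52.7], [18.3, 16.5, 69.6]]
[371 189  29  32 820] 69.3 [[-11.5, 85.2, 41.8], [7.6, 93.2, 43.8], [18.4, 131.2, 103.6]]
[493 189  19  36 483] 68.8 [[-4.4, 179.4, 41.7], [6.5, 181.4, 44.3], [18.6, 187.8, 49.7]]
[235 271  49  19 913] 60.7 [[-69.2, -19.8, -81.7], [-60.3, -0.5, 52.5], [27.1, 18.7, 54.6]]
0.92 258.5 206.9 [[476.   9.  62.]]
```

View pics/w3.png

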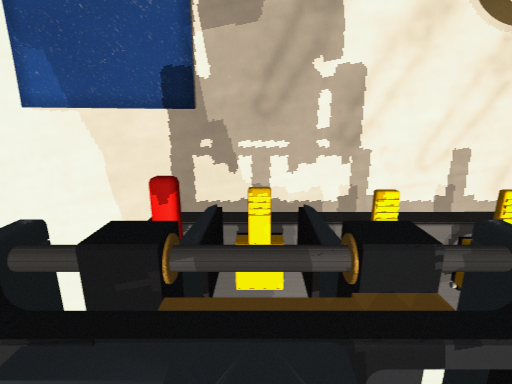

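The right tab (column 260, rows 187–245) is centred between the open fingers. Its end is 18 mm ahead of the TCP and its top at 60.5 mm, as expected for the sunk bolt. Descend and pinch.

arm_command(motion=[{"offset": [0,0,0.03],"spin": 0},{"offset": [0,0,0.02],"spin": 0},{"offset": [0,0,0.007],"spin": 0},{"offset": [0,0,0],"spin": 0}])

```text
time_s: 13.45
ee_pos: [479.7, 9.3, 56.0]
ee_rot: [-180.0, -0.0, 170.7]
force: [0.1, -0.1, 0.6]
gripper_width: 50.1
gripper_force: 0.0
```

arm_command(motion=[{"offset": [0,0,0],"spin": 0},{"offset": [0,0,0],"spin": 0},{"offset": [0,0,0],"spin": 0},{"offset": [0,0,0],"spin": 0},{"offset": [0,0,0],"spin": 0}], jaw=0.0, newtons=5)

```text
time_s: 14.08
ee_pos: [479.3, 8.8, 56.4]
ee_rot: [-179.9, 0.0, 170.8]
force: [-0.2, -4.3, 0.7]
gripper_width: 17.8
gripper_force: 5.0
```

Run:
```python
import numpy as np
a0=np.arctan2(16,73);r=np.hypot(16,73);p=None
for k in range(0,59,6):
    a=a0+np.radians(k); q=np.array([r*np.cos(a),r*np.sin(a)])*-1
    if p is not None: print(k,(q-p).round(1))
    p=q
```

```text
6 [ 2.1 -7.5]
12 [ 2.8 -7.3]
18 [ 3.6 -6.9]
24 [ 4.3 -6.5]
30 [ 5. -6.]
36 [ 5.6 -5.5]
42 [ 6.1 -4.9]
48 [ 6.6 -4.2]
54 [ 7.  -3.5]
```

arm_command(motion=[{"offset": [0,-0.0005,0],"spin": 0},{"offset": [-0.0021,0,-0.0075],"spin": 0},{"offset": [-0.0028,0,-0.0073],"spin": 0},{"offset": [0,0,0],"spin": 0}])

```text
time_s: 14.58
ee_pos: [484.0, 8.0, 71.6]
ee_rot: [-180.0, -0.0, 170.7]
force: [-1.7, -4.6, 1.8]
gripper_width: 17.8
gripper_force: 5.0
```

arm_command(motion=[{"offset": [-0.0036,-0.0003,-0.0069],"spin": 0},{"offset": [-0.0043,-0.0003,-0.0065],"spin": 0},{"offset": [0,0,0],"spin": 0}])

```text
time_s: 14.95
ee_pos: [492.3, 6.4, 85.1]
ee_rot: [180.0, 0.1, 170.7]
force: [-2.2, -1.1, 1.4]
gripper_width: 17.6
gripper_force: 5.0
```

arm_command(motion=[{"offset": [-0.005,0,-0.006],"spin": 0},{"offset": [-0.0056,0,-0.0055],"spin": 0},{"offset": [0,0,0],"spin": 0}])

```text
time_s: 15.32
ee_pos: [503.3, 4.6, 96.7]
ee_rot: [180.0, 0.1, 170.7]
force: [-0.8, -0.1, 1.4]
gripper_width: 18.0
gripper_force: 5.0
```

arm_command(motion=[{"offset": [-0.0061,0,-0.0049],"spin": 0},{"offset": [-0.0066,0,-0.0042],"spin": 0},{"offset": [0,0,0],"spin": 0}])

```text
time_s: 15.7
ee_pos: [516.0, 2.5, 105.7]
ee_rot: [180.0, 0.1, 170.7]
force: [-0.9, 1.6, 1.1]
gripper_width: 18.1
gripper_force: 5.0
```

arm_command(motion=[{"offset": [-0.007,0,-0.0035],"spin": 0},{"offset": [-0.005,0,-0.002],"spin": 0},{"offset": [0,0,0],"spin": 0}])

```text
time_s: 16.08
ee_pos: [527.6, 0.5, 110.9]
ee_rot: [180.0, 0.1, 170.7]
force: [0.5, 0.8, 1.6]
gripper_width: 17.8
gripper_force: 5.0
```

Run:
```python
from h import *
p,d=env.grab_frame('scene'); cv2.imwrite('pics/s4.png',cv2.resize(p[170:290,160:320],None,fx=4,fy=4,interpolation=cv2.INTER_CUBIC))
s=env.state(); q=np.array(s['ee_pos'])-[529,1,0]
mx=q[0]*.987-q[1]*.162; print(mx,q[2],np.degrees(np.arctan2(q[2]-40,23-mx))-12.4,np.hypot(q[2]-40,23-mx))
```

```text
-1.4493814018513764 110.8607623265903 58.563818212540106 74.96012198788577
```

View pics/s4.png

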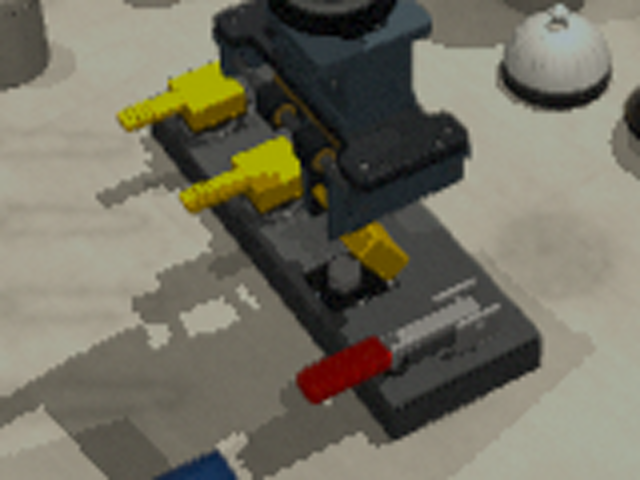

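The right cap is open (crop 375,245) with its bolt exposed and low (345,285). The other caps are shut and the lever is level. The cap is at about 58° and the radius fits, so I'm handing in.

```bash
python3 -c "
from workcell import env
print(env.job_done())"
```

```text
the job is handed in; nothing more can be done
None
```

The job is handed in, and no verdict came back: the clamp lever is down, the right bolt is the loose one (it sank 9 mm while the left and middle held), and its cap is held open at about 58° with the other two caps shut.

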